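# Tap the specimen carrier onto the stage mark and lock it

### The job

The specimen carrier on the inspection stage stands to one side of the red mark lines on the guide rails. Without gripping or lifting it, tap or push it gently along the rails until its red index line is about a centimetre past the mark, then take up the play by tapping it back from the opposite side until its index line stands on the mark, correcting from either side as needed. Let go of it to check that it stays on the mark, then press its blue lock plunger fully home, gently, and leave the small things round the stage where they are.

Things in the scene. Friction and masses are not known exactly. Their poses are not given: they have to be found in the camera images.
- stage: Fixed grey base of the inspection stage, 130 mm (its x) by 280 mm (its y) by 12 mm high, on the table; origin at the centre of its underside, x roughly away from the robot, y along the guide rails. Above it floats a dark platen 111 x 240 mm, top 22 mm above the table, with two aluminium rails along y, 8 mm wide, 8 mm high (tops 30 mm above the table), 95 mm apart inside; track ends are open.
- mark (a point): The mark: centre point of the platen's upper surface, 22 mm above the table, moving with the platen; axes parallel to the stage's (y along the rails, z up). Shown by a red line across the top of each rail (and a thin white line across the platen under the carrier).
- carrier: Loose aluminium block 92 (x) x 92 (y) x 22 mm high, 0.5 to 0.8 kg, on the platen between the rails (1.5 mm play each side), top 44 mm above the table; end faces (+y, -y) open to the fingers. Origin: centre of underside; axes as the stage's. Red index line across its top along x. Starts 28 to 45 mm to the mark's +y side. Slides at 2 to 5 N; bears 20 N at most. On the mark: within 2 mm along y.
- plunger_top (a point): Centre of the top of the blue lock plunger, a short stub of 21 mm diameter standing 10 mm out of a dark collar in the middle of the carrier's top; 57 mm above the table when out. It slides straight down.
- plunger (a joint): Travel of the lock plunger: 0 fully out (start), 0.006 m fully home against its stop. It moves stiffly, at about 7 N, and stays where it is left; home means more than 0.0052 m.
- vial: Small glass vial with a dark cap, 13 mm diameter, 52 mm tall, standing on the table off the stage's +y end. Origin at the centre of its underside. Leave alone.
- counter: Chromed hand tally counter, 46 x 79 x 37 mm high, on the table off the stage's -y end. Leave alone.
- tin: Round white pin tin, 53 mm diameter, 18 mm high, on the table off the stage's +y end. Leave alone.
- platen (a joint): Shift of the floating platen along the stage's y from rest, m, at most 0.013 either way. It hangs on springs: it gives about 1 mm for each 0.4 N pushed along y, before and while the carrier slides on it, and springs back with the carrier on it when the push ends.
Things that resemble listed ones, but are neither listed nor needed, are in the scene too. What is meant by the carrier is not brown, and is the smaller of those in its own colour.

How it is judged (in metres and radians):
On the way, in this order (a step that is already met when the one before it is completed fails the run):
1. the carrier has been pushed at least 5 mm past the mark to the stage's -y side (y of carrier in the frame of mark below -0.005 m), for 0.1 s.
2. the carrier stands on the mark within 2 mm, untouched by the fingers (y of carrier in the frame of mark between -0.002 and 0.002 m and contact force between the fingers and carrier below 0.1 N), for 0.3 s.
3. the lock plunger is pressed home (more than 5.2 of 6 mm) with the carrier on the mark (value of joint plunger above 0.0052 m and y of carrier in the frame of mark between -0.002 and 0.002 m), for 0.1 s.
At the end, for the whole second after the job is handed in: The carrier rests flat on the platen between the rails, released and still, its centre within 2 mm of the mark along the rails, and its lock plunger is home (more than 5.2 of 6 mm) (all of step 3 and z of carrier in the frame of mark below 0.002 m and angle between carrier's own z axis and vertical below 0.05 rad and linear speed of carrier below 0.01 m/s); the robot touches nothing.
It fails at once if the fingers push, strike or squeeze the carrier or its plunger with more than 20 N (contact force between the fingers and carrier above 20 N).
It fails at once if the carrier is lifted more than 5 mm off the platen or tipped (z of carrier in the frame of mark above 0.005 m or angle between carrier's own z axis and vertical above 0.15 rad).
It fails at once if the plunger is pressed while the carrier is off the mark (value of joint plunger above 0.0015 m and (y of carrier in the frame of mark above 0.004 m or y of carrier in the frame of mark below -0.004 m)).
It fails at once if a bystander (vial, counter or tin) is moved more than 10 mm (distance of any of vial, counter, tin from where it was at the start of the episode above 0.01 m).
It also fails if it takes over 72 s, if anything falls off the work surface, if the arm or the gripper's body presses on something with over 40 N, if the wrist force passes 120 N, or if a joint passes its speed limit or range.

### The arm

A 6-joint arm with a two-finger parallel gripper is mounted at the origin on the work surface; the furniture and walls round the work are solid. World frame = base frame: x ahead of the robot, y to its left, z up, the work surface at z = 0. Lengths are in mm, angles in rad, forces in N, time in s.
With the tool pointing down it reaches from about 275 to 1000 mm from the base axis. Payload 8.4 kg.
Tool frame: the origin (TCP) lies at the very end of the fingers, on their centre line; the grasp point (between the pads) lies 19 mm behind it; z points along the fingers, y is the line along which they close (so a half turn about z gives the same grasp; the last joint's range is limited). The gripper opens to 85 mm and grips with 20 to 120 N. Pads are 22 mm wide; open, the fingers measure 114 mm over their backs; the gripper's body (76 mm by 85 mm) begins 54 mm behind the grasp point. The pads swing forward as they close: fully open they stand 13 mm farther back than shut.
Start: joints at [-1.319, 0.353, 1.633, -0, 1.155, -0.002], TCP at [156.926, -604.981, 231.281] pointing down, gripper open.
Joint ranges: [-2.63, 2.63], [-0.92, 2.1], [0.06, 2.66], [-1.3, 4.44], [0, 2.69], [-3.02, 3.02]. Speed limits (rad/s): [2.22, 2.22, 2.79, 3.14, 3.14, 3.14].

### API

Orientations are given as [roll, pitch, yaw] about the fixed x, y, z axes, in that order (R = Rz(yaw) Ry(pitch) Rx(roll)).
In Python, from rig import r, vision gives the robot as it stands. The module is installed in compiled form; this text tells all that it offers.
- The arm moves only by the tool play_rows, never from a script. Its argument "steps" is a list of rows, each an object with "delta_pos": the shift along the tool's x, y, z in cm, a list of three; "yaw": the turn about the tool's z in rad; "jaw": the opening in per cent of the stroke, from 0 (shut) to 100 (fully open). A call has exactly 8 rows; each row is the pose to reach, as a shift and turn from the pose commanded when the call began, along the tool's axes at that moment; what a row does not reach only later rows make up. A row lasts 1/10 s, in which the tool goes at most 50 mm and 8.59 degrees, less where a joint would pass 70% of its speed; a pose out of reach is approached as far as the arm can. A call with a gripper value outside its range is refused whole. The fingers move at their own pace and stop on an object; "grip_force" is the grip in N (left out, the last holds). Time passes only in rows, so rows that repeat a pose let the fingers close, or fill a call up. It gives the time, the measured TCP pose, the force, the opening and the grip force at its end, in the units of the state.
- r.sense(): the state, without advancing time (a new reading comes with each control period).
- vision.grab_frame(name): name is "scene" or "top"; returns (picture, depth): 400x640x3 uint8, red, green, blue; 400x640 float32, mm along the optical axis (not along the pixel's ray), 0 where there is no reading.
- vision.calibration(name): a dict with "mtx" (3x3 intrinsics, pixels), "extrinsics" (4x4, takes a point from camera to world coordinates). Camera axes: x right, y down, z forward; pixel columns grow to the right and rows downward; lengths in mm; the calibration is good to about 2 mm. A picture is of the moment at which its call begins. calibration takes no time and is no camera call.
- r.sign_off(): hands the job in; it is judged then, once.
Trained networks look in the newest picture that a camera, given by its name, has taken for a name from the list of things; names that differ only in an ending like _2 or _b are one class to them, and where a whole thing is asked for, a point or a joint stands for the part that bears it (a point fixed in the world has none). Each returns a list of dicts, best first, with "conf" (0 to 1); they miss things now and then, are a little off and sometimes report something else, mostly with a low value. They report only what shows in the picture. A call takes as long as a camera call. They do not tell look-alikes from the thing itself.
- vision.cut_out(camera, thing): "region" (400x640 bool, what is visible of it) and "uv" ([column, row] in pixels, amid what is visible of it).
- vision.landmark_of(camera, thing): "uv" ([column, row] in pixels: a listed point, or the origin of a listed thing).
The state is a dict: "clock": time; "qpos": joint angles; "qvel": joint speeds; "joint_efforts": joint torques, N m; "eef_pos": TCP position; "tcp_rot": TCP orientation; "contact_force": force on the tool from outside, world axes, zero at the start; "wrist_torque": the same for the moment, N m; "opening": opening from 0.0 (shut) to 1.0 (fully open); "grasp_force": force on a finger pad.
Only numpy, scipy, OpenCV 4.12 (cv2) and the standard library are available. Lean on these libraries where they do the work, as an engineer would, in place of code of your own. Each camera call takes 0.05 s, during which the arm holds its last target. There are 200 camera calls.

## Working session

There is one attempt and no reset: what is moved stays moved. The work goes in short steps, Python scripts to look and compute and a tool call to move; the robot and the scene stay as the last step left them, time stands still between calls to the robot, and variables do not carry over. Pictures are saved under pics/ and viewed, at most 10 in all, crops included, and the job is handed in when it is done.

Besides the shell and the picture viewer there is one more tool, called after ">>>" as name(argument=value, ...), one argument or row to a line, values as JSON. play_rows: Moves the arm, as the interface text tells. Its arguments: {"type":"object","properties":{"steps":{"type":"array"},"grip_force":{"type":"number"}},"required":["steps"]}

```bash
mkdir -p pics; cat > h.py <<'E'
import numpy as np, cv2
from rig import r, vision
def world(cam,uv,depth=None,z=None):
    c=vision.calibration(cam);K=np.array(c["mtx"]);T=np.array(c["extrinsics"])
    ray=np.linalg.solve(K,[uv[0],uv[1],1.0])
    if z is not None:
        d=T[:3,:3]@ray; return T[:3,3]+d*(z-T[2,3])/d[2]
    return T[:3,:3]@(ray*depth)+T[:3,3]
def save(name,im): cv2.imwrite("pics/"+name,im[:,:,::-1])
E
python3 - <<'E'
from h import *
for c in ("top","scene"):
    p,d=vision.grab_frame(c); save(c+"0.png",p); np.save(c+"0.npy",d)
    print(c,np.array(vision.calibration(c)["extrinsics"]).round(2).tolist(),np.array(vision.calibration(c)["mtx"]).round(1).tolist())
    for t in ("carrier","plunger_top","mark","vial","counter","tin","stage"):
        for o in vision.landmark_of(c,t)[:3]:
            u=o["uv"]; z={"carrier":22,"plunger_top":57,"mark":22}.get(t,0)
            print(c,t,round(o["conf"],2),np.round(u,1),world(c,u,z=z).round(1))
s=r.sense();print({k:np.round(v,3).tolist() for k,v in s.items()})
E
```

```text
top [[-0.01, -1.0, 0.06, 356.92], [-1.0, 0.01, -0.0, 49.2], [0.0, -0.06, -1.0, 973.11], [0.0, 0.0, 0.0, 1.0]] [[402.1, 0.0, 316.2], [0.0, 402.1, 199.3], [0.0, 0.0, 1.0]]
top carrier 0.74 [338.  166.9] [487.2  -3.6  22. ]
top carrier 0.66 [257.1 252.2] [286.4 188.3  22. ]
top carrier 0.58 [193.7 167.7] [487.1 339.7  22. ]
top plunger_top 0.45 [342.1 170.8] [473.4 -11.   57. ]
top plunger_top 0.45 [187.4 161.7] [496.2 343.7  57. ]
top plunger_top 0.41 [257.9 253. ] [287.2 181.4  57. ]
top mark 0.81 [358.6 165.1] [491.3 -52.7  22. ]
top mark 0.47 [269.2 188.1] [437.5 160.   22. ]
top vial 0.47 [288.6 168.2] [487.7 115.4   0. ]
top counter 0.85 [439.7 161.9] [ 501.2 -252.7    0. ]
top tin 0.89 [270.5 187.4] [441.  159.5   0. ]
top stage 0.69 [354.7 167.9] [487.6 -45.5   0. ]
top stage 0.61 [442. 164.] [ 496.  -258.2    0. ]
scene [[-0.83, -0.24, 0.51, -33.89], [-0.56, 0.34, -0.76, 757.77], [0.01, -0.91, -0.41, 463.63], [0.0, 0.0, 0.0, 1.0]] [[399.3, 0.0, 322.8], [0.0, 399.3, 198.1], [0.0, 0.0, 1.0]]
scene carrier 0.95 [214.3 278.5] [475.2 361.2  22. ]
scene carrier 0.86 [351.  278.8] [26
[... 323 characters left out ...]
00.9 109.1   0. ]
scene vial 0.44 [332.3 206.9] [488.9 -62.8   0. ]
scene vial 0.39 [328.5 202.9] [511.4 -78.3   0. ]
scene counter 0.54 [365.5 189.1] [ 475.  -223.5    0. ]
scene tin 0.79 [298.6 247.4] [436.4 155.4   0. ]
scene stage 0.72 [331.5 208.8] [484.2 -51.7   0. ]
scene stage 0.58 [294.3 244.3] [452.4 150.3   0. ]
{'clock': 0.8, 'qpos': [-1.319, 0.353, 1.633, -0.0, 1.155, -0.002], 'qvel': [-0.001, -0.0, -0.001, -0.001, -0.0, -0.0], 'joint_efforts': [0.004, -60.509, -34.243, 0.0, 0.001, 0.0], 'eef_pos': [156.935, -604.969, 231.275], 'tcp_rot': [-3.142, 0.0, 0.254], 'contact_force': [0.002, -0.018, -0.217], 'wrist_torque': [0.011, -0.075, -0.034], 'grasp_force': 0.0, 'opening': 0.998}
```

View pics/top0.png

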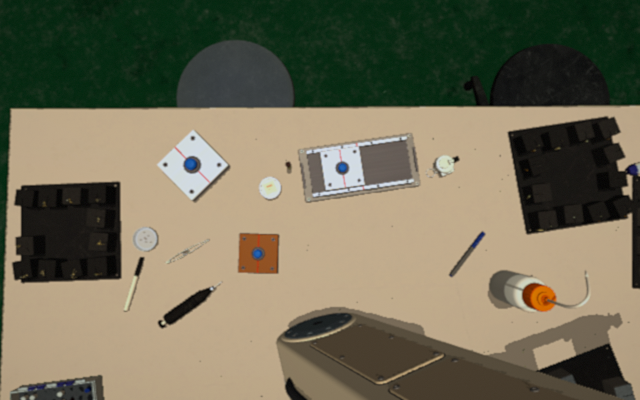

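View pics/scene0.png

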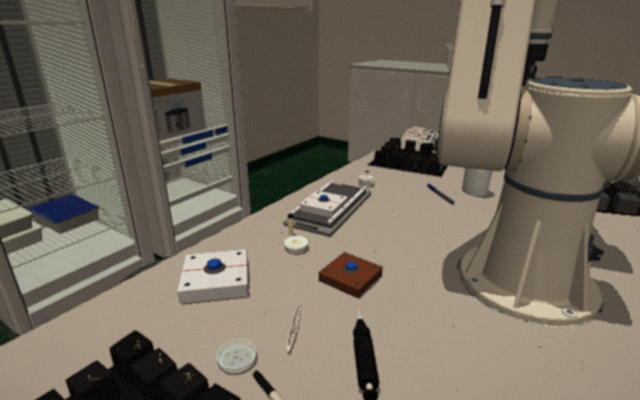

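The carrier is the white block on the stage, with its plunger at top px (342,168). The brown block (258,253) and the larger white block (192,165) are decoys. Next I measure the stage pose and the red lines at sub-pixel level.

```bash
python3 - <<'E'
from h import *
p=cv2.imread("pics/top0.png")[:,:,::-1].copy()
c=p[125:210,280:470]; save("crop0.png",cv2.resize(c,None,fx=4.2,fy=4.2,interpolation=cv2.INTER_CUBIC))
a=p.astype(int); red=a[:,:,0]-np.maximum(a[:,:,1],a[:,:,2])
for y in range(130,205):
    xs=np.where(red[y,295:425]>35)[0]+295
    if len(xs): print(y,[(int(x),int(red[y,x])) for x in xs])
vision.grab_frame("top")
for o in vision.cut_out("top","stage")[:2]:
    m=o["region"].astype(np.uint8); cs,_=cv2.findContours(m,0,2); k=max(cs,key=cv2.contourArea)
    b=cv2.boxPoints(cv2.minAreaRect(k)); print(o["conf"],o["uv"],m.sum(),b.round(1).tolist(),[world("top",q,z=12).round(1).tolist() for q in b])
d=np.load("top0.npy")
for u,v in ((330,160),(380,165),(342,168)): print(u,v,world("top",(u,v),depth=d[v,u]).round(1))
E
```

```text
143 [(356, 54)]
144 [(356, 60), (357, 36)]
145 [(356, 45), (357, 40)]
150 [(339, 50)]
151 [(339, 36)]
153 [(340, 39)]
154 [(340, 38)]
155 [(340, 36)]
156 [(340, 52)]
157 [(340, 58)]
158 [(340, 38), (341, 36)]
159 [(341, 40)]
160 [(341, 38)]
175 [(343, 37)]
176 [(343, 54)]
177 [(343, 57)]
178 [(343, 37)]
179 [(344, 41)]
180 [(344, 44)]
181 [(344, 44)]
182 [(344, 55)]
183 [(344, 56)]
186 [(345, 37), (363, 38)]
187 [(363, 42)]
188 [(363, 50)]
189 [(363, 50)]
0.77 [370.8, 166.4] 4737 [[297.5, 148.39999389648438], [413.6000061035156, 131.60000610351562], [421.3999938964844, 185.60000610351562], [305.29998779296875, 202.39999389648438]] [[534.0, 93.2, 12.0], [573.5, -187.6, 12.0], [442.5, -203.9, 12.0], [403.5, 74.8, 12.0]]
330 160 [501.   16.   40.6]
380 165 [ 491.1 -103.5   22.9]
342 168 [479.6 -10.7  58.6]
```

View pics/crop0.png

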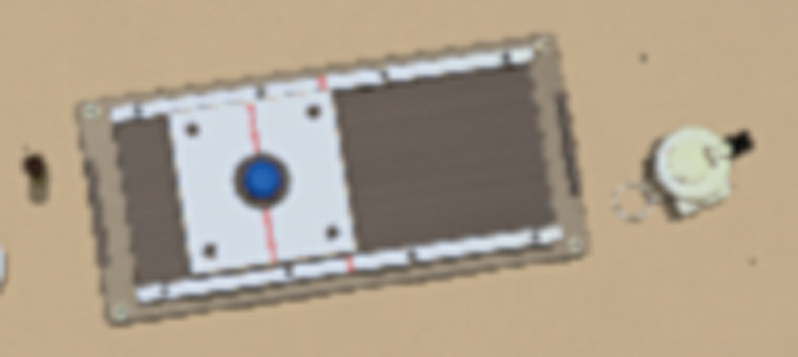

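The crop shows rail marks at top px of about (356.4,144) and (363,188), and the carrier index line running from (339,150) to (345,186), with the -y end to the right. I'll write a measuring helper next.

```bash
cat >> h.py <<'E'
def redpts(p,box,z,thr=12):
    """sub-pixel red centroid per image row inside (u0,u1,v0,v1), as world points on height z"""
    a=p.astype(float); red=a[:,:,0]-np.maximum(a[:,:,1],a[:,:,2]); u0,u1,v0,v1=box; out=[]
    for v in range(v0,v1+1):
        w=red[v,u0:u1+1].copy(); k=int(w.argmax())
        if w[k]<30: continue
        s=slice(max(k-2,0),k+3); w=np.clip(w[s]-thr,0,None)
        out.append(world("top",(float((w*np.arange(u0,u1+1)[s]).sum()/w.sum()),v),z=z))
    return np.array(out)
def markframe(p):
    A=redpts(p,(350,362,140,147),30);B=redpts(p,(357,369,184,191),30)
    a,b=A.mean(0)[:2],B.mean(0)[:2]; ex=(a-b)/np.linalg.norm(a-b)
    return (a+b)/2,ex,np.linalg.norm(a-b),len(A),len(B)
def tomark(f,P): # stage coords of world xy (f: centre, ex)
    c,ex=f; ey=np.array([-ex[1],ex[0]]); d=np.asarray(P)[...,:2]-c
    return np.stack([d@ex,d@ey],-1)
def frame():
    z=np.load("frame.npy"); return z[:2],z[2:]
def delta(sx,sy,z,yaw=None):
    """move from present pose to stage coords: tool shift cm, turn"""
    c,ex=frame(); ey=np.array([-ex[1],ex[0]]); s=r.sense(); t=c+ex*sx+ey*sy
    from scipy.spatial.transform import Rotation as R
    M=R.from_euler("xyz",s["tcp_rot"]).as_matrix(); y0=s["tcp_rot"][2]
    ty=np.arctan2(ex[1],ex[0]) if yaw is None else yaw
    return (M.T@(np.r_[t,z]-s["eef_pos"])/10).round(2), round(float(y0-ty),3)
def where():
    s=r.sense(); c,ex=frame(); ey=np.array([-ex[1],ex[0]]); F=np.array(s["contact_force"])
    print("t",round(s["clock"],2),"stage xy",tomark((c,ex),s["eef_pos"]).round(2),"z",round(s["eef_pos"][2],1),"F",(F[:2]@ex).round(2),(F[:2]@ey).round(2),F[2].round(2))
E
python3 - <<'E'
from h import *
p,_=vision.grab_frame("top")
c,ex,L,na,nb=markframe(p); print(c,ex,np.arctan2(ex[1],ex[0]),"mark sep (103)",L,na,nb)
np.save("frame.npy",np.r_[c,ex]); f=(c,ex)
I=redpts(p,(333,349,149,186),44); q=tomark(f,I); print(len(I),q.min(0),q.max(0),np.polyfit(q[:,0],q[:,1],1))
a=p.astype(int); m=((a[:,:,2]-a[:,:,0])>40); m[:150]=0;m[190:]=0;m[:,:325]=0;m[:,365:]=0
v,u=np.nonzero(m); print("plunger",len(u),tomark(f,world("top",(u.mean(),v.mean()),z=57)))
for n,u in (("vial",(288.6,168.2)),("counter",(439.7,161.9)),("tin",(270.5,187.4))): print(n,tomark(f,world("top",u,z=0)))
for t in ((0,115,231),(0,115,80)): print(t,delta(*t))
where()
E
```

```text
[488.72899413 -54.21383335] [0.99025131 0.13929231] 0.13974672018395223 mark sep (103) 104.40640612377521 3 4
22 [-43.6311005   42.49846353] [41.46801272 43.31605714] [-7.08937749e-04  4.30489161e+01]
plunger 65 [-0.91196789 43.93437589]
vial [ 22.58200903 168.15013688]
counter [ -15.33269438 -198.32212586]
tin [-17.49095688 218.22928477]
(0, 115, 231) (array([ 4.725e+01, -5.641e+01,  3.000e-02]), 0.114)
(0, 115, 80) (array([ 47.25, -56.41,  15.13]), 0.114)
t 0.95 stage xy [-405.3  -499.18] z 231.3 F 0.36 -1.43 -0.4
```

>>> play_rows(
  steps=[
    {"delta_pos":[3,-3.6,0],"yaw":0.1,"jaw":0},
    {"delta_pos":[6,-7.2,0],"yaw":0.114,"jaw":0},
    {"delta_pos":[9,-10.8,0],"yaw":0.114,"jaw":0},
    {"delta_pos":[12,-14.4,0],"yaw":0.114,"jaw":0},
    {"delta_pos":[15,-18,0],"yaw":0.114,"jaw":0},
    {"delta_pos":[18,-21.6,0],"yaw":0.114,"jaw":0},
    {"delta_pos":[21,-25.2,0],"yaw":0.114,"jaw":0},
    {"delta_pos":[24,-28.7,0],"yaw":0.114,"jaw":0},
  ],
  grip_force=20,
)

```text
clock: 1.75
eef_pos: [317.6, -265.3, 231.5]
tcp_rot: [3.141, -0.001, 0.139]
contact_force: [1.5, -0.2, 0.6]
opening: -0.003
grasp_force: 0.0
```

>>> play_rows(
  steps=[
    {"delta_pos":[3,-3.6,0],"yaw":0,"jaw":0},
    {"delta_pos":[6,-7.2,0],"yaw":0,"jaw":0},
    {"delta_pos":[9,-10.8,0],"yaw":0,"jaw":0},
    {"delta_pos":[12,-14.4,0],"yaw":0,"jaw":0},
    {"delta_pos":[15,-18,0],"yaw":0,"jaw":0},
    {"delta_pos":[18,-21.6,0],"yaw":0,"jaw":0},
    {"delta_pos":[20,-24.5,0],"yaw":0,"jaw":0},
    {"delta_pos":[20,-24.5,0],"yaw":0,"jaw":0},
  ],
)

```text
clock: 2.55
eef_pos: [483.0, 6.9, 231.5]
tcp_rot: [-3.141, -0.002, 0.143]
contact_force: [-0.6, -0.1, 0.0]
opening: -0.003
grasp_force: 0.0
```

```bash
python3 - <<'E'
from h import *
where(); print(delta(0,115,231),delta(0,115,80),delta(0,115,28),r.sense()["opening"])
E
```

```text
t 2.55 stage xy [ 2.84 61.31] z 231.5 F -0.64 -0.03 0.04
(array([-0.26, -5.37,  0.05]), 0.004) (array([-0.29, -5.36, 15.15]), 0.004) (array([-0.3 , -5.35, 20.35]), 0.004) -0.002511885581863173
```

>>> play_rows(
  steps=[
    {"delta_pos":[-0.1,-3,2],"yaw":0.004,"jaw":0},
    {"delta_pos":[-0.3,-5.4,5],"yaw":0.004,"jaw":0},
    {"delta_pos":[-0.3,-5.4,9],"yaw":0.004,"jaw":0},
    {"delta_pos":[-0.3,-5.4,13],"yaw":0.004,"jaw":0},
    {"delta_pos":[-0.3,-5.4,16],"yaw":0.004,"jaw":0},
    {"delta_pos":[-0.3,-5.4,18.5],"yaw":0.004,"jaw":0},
    {"delta_pos":[-0.3,-5.4,20.3],"yaw":0.004,"jaw":0},
    {"delta_pos":[-0.3,-5.4,20.3],"yaw":0.004,"jaw":0},
  ],
)

```text
clock: 3.35
eef_pos: [468.7, 55.9, 26.4]
tcp_rot: [3.142, 0.004, 0.136]
contact_force: [-0.2, -0.1, -0.3]
opening: -0.004
grasp_force: 0.0
```

>>> play_rows(
  steps=[
    {"delta_pos":[0,0.2,0],"yaw":0,"jaw":0},
    {"delta_pos":[0,0.4,0],"yaw":0,"jaw":0},
    {"delta_pos":[0,0.6,0],"yaw":0,"jaw":0},
    {"delta_pos":[0,0.8,0],"yaw":0,"jaw":0},
    {"delta_pos":[0,0.9,0],"yaw":0,"jaw":0},
    {"delta_pos":[0,1.0,0],"yaw":0,"jaw":0},
    {"delta_pos":[0,1.1,0],"yaw":0,"jaw":0},
    {"delta_pos":[0,1.1,0],"yaw":0,"jaw":0},
  ],
)

```text
clock: 4.15
eef_pos: [472.2, 45.7, 28.3]
tcp_rot: [-3.142, -0.0, 0.136]
contact_force: [0.3, 1.6, 0.5]
opening: -0.002
grasp_force: 0.5
```

```bash
python3 - <<'E'
from h import *
where()
p,_=vision.grab_frame("top");save("a1.png",p[100:230,240:480]); q=tomark(frame(),redpts(p,(333,349,149,186),44)) ; print(len(q))
E
```

```text
t 4.15 stage xy [ -2.45 101.25] z 28.3 F 0.54 1.58 0.52Traceback (most recent call last):
  File "<stdin>", line 3, in <module>
  File "h.py", line 24, in tomark
    c,ex=f; ey=np.array([-ex[1],ex[0]]); d=np.asarray(P)[...,:2]-c
                                           ~~~~~~~~~~~~~~~~~~~~~^~
ValueError: operands could not be broadcast together with shapes (0,) (2,)
```

>>> play_rows(
  steps=[
    {"delta_pos":[0,0.15,0],"yaw":0,"jaw":0},
    {"delta_pos":[0,0.3,0],"yaw":0,"jaw":0},
    {"delta_pos":[0,0.45,0],"yaw":0,"jaw":0},
    {"delta_pos":[0,0.6,0],"yaw":0,"jaw":0},
    {"delta_pos":[0,0.75,0],"yaw":0,"jaw":0},
    {"delta_pos":[0,0.9,0],"yaw":0,"jaw":0},
    {"delta_pos":[0,1.05,0],"yaw":0,"jaw":0},
    {"delta_pos":[0,1.2,0],"yaw":0,"jaw":0},
  ],
)

```text
clock: 5.0
eef_pos: [473.6, 33.8, 28.3]
tcp_rot: [-3.141, 0.0, 0.136]
contact_force: [-1.6, 5.5, 2.7]
opening: -0.0
grasp_force: 2.6
```

>>> play_rows(
  steps=[
    {"delta_pos":[0,0.15,0],"yaw":0,"jaw":0},
    {"delta_pos":[0,0.3,0],"yaw":0,"jaw":0},
    {"delta_pos":[0,0.45,0],"yaw":0,"jaw":0},
    {"delta_pos":[0,0.6,0],"yaw":0,"jaw":0},
    {"delta_pos":[0,0.75,0],"yaw":0,"jaw":0},
    {"delta_pos":[0,0.9,0],"yaw":0,"jaw":0},
    {"delta_pos":[0,1.05,0],"yaw":0,"jaw":0},
    {"delta_pos":[0,1.2,0],"yaw":0,"jaw":0},
  ],
)

```text
clock: 5.8
eef_pos: [475.0, 21.9, 28.3]
tcp_rot: [-3.141, 0.001, 0.136]
contact_force: [-1.2, 5.2, 1.9]
opening: 0.001
grasp_force: 2.7
```

```bash
python3 - <<'E'
from h import *
where()
for i in range(3):
    p,_=vision.grab_frame("top"); where()
save("a2.png",cv2.resize(p[100:230,240:480],None,fx=3,fy=3,interpolation=cv2.INTER_CUBIC))
E
```

```text
t 5.8 stage xy [-2.94 77.31] z 28.3 F -0.5 5.29 1.87
t 5.85 stage xy [-2.98 77.16] z 28.3 F -0.41 5.39 1.89
t 5.9 stage xy [-2.97 77.22] z 28.3 F -0.06 5.49 2.32
t 5.95 stage xy [-2.96 77.3 ] z 28.2 F 0.01 5.06 1.92
```

View pics/a2.png

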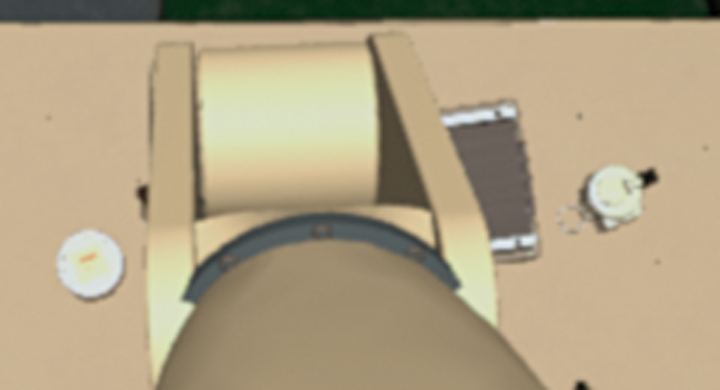

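The arm hides the carrier, leaving only its -y end and the counter visible at about px (395,150). The force is steady at 5 N, so the carrier is sliding and I'll keep pushing.

>>> play_rows(
  steps=[
    {"delta_pos":[0,0.15,0],"yaw":0,"jaw":0},
    {"delta_pos":[0,0.3,0],"yaw":0,"jaw":0},
    {"delta_pos":[0,0.5,0],"yaw":0,"jaw":0},
    {"delta_pos":[0,0.7,0],"yaw":0,"jaw":0},
    {"delta_pos":[0,0.9,0],"yaw":0,"jaw":0},
    {"delta_pos":[0,1.1,0],"yaw":0,"jaw":0},
    {"delta_pos":[0,1.3,0],"yaw":0,"jaw":0},
    {"delta_pos":[0,1.5,0],"yaw":0,"jaw":0},
  ],
)

```text
clock: 6.75
eef_pos: [477.1, 7.1, 28.3]
tcp_rot: [-3.141, 0.0, 0.136]
contact_force: [-0.4, 6.0, 1.9]
opening: 0.001
grasp_force: 2.7
```

>>> play_rows(
  steps=[
    {"delta_pos":[0,0.2,0],"yaw":0,"jaw":0},
    {"delta_pos":[0,0.4,0],"yaw":0,"jaw":0},
    {"delta_pos":[0,0.6,0],"yaw":0,"jaw":0},
    {"delta_pos":[0,0.8,0],"yaw":0,"jaw":0},
    {"delta_pos":[0,1.0,0],"yaw":0,"jaw":0},
    {"delta_pos":[0,1.2,0],"yaw":0,"jaw":0},
    {"delta_pos":[0,1.35,0],"yaw":0,"jaw":0},
    {"delta_pos":[0,1.5,0],"yaw":0,"jaw":0},
  ],
)

```text
clock: 7.55
eef_pos: [479.1, -7.7, 28.3]
tcp_rot: [-3.141, 0.001, 0.136]
contact_force: [-0.2, 5.8, 3.0]
opening: -0.002
grasp_force: 2.8
```

>>> play_rows(
  steps=[
    {"delta_pos":[0,0.15,0],"yaw":0,"jaw":0},
    {"delta_pos":[0,0.3,0],"yaw":0,"jaw":0},
    {"delta_pos":[0,0.45,0],"yaw":0,"jaw":0},
    {"delta_pos":[0,0.6,0],"yaw":0,"jaw":0},
    {"delta_pos":[0,0.7,0],"yaw":0,"jaw":0},
    {"delta_pos":[0,0.8,0],"yaw":0,"jaw":0},
    {"delta_pos":[0,0.9,0],"yaw":0,"jaw":0},
    {"delta_pos":[0,0.9,0],"yaw":0,"jaw":0},
  ],
)

```text
clock: 8.35
eef_pos: [480.3, -16.7, 28.3]
tcp_rot: [-3.141, 0.001, 0.136]
contact_force: [-0.7, 5.4, 2.1]
opening: -0.001
grasp_force: 2.6
```

```bash
python3 - <<'E'
from h import *
where()
E
```

```text
t 8.35 stage xy [-3.16 38.35] z 28.3 F 0.02 5.48 2.13
```

>>> play_rows(
  steps=[
    {"delta_pos":[0,-0.2,0],"yaw":0,"jaw":0},
    {"delta_pos":[0,-0.4,0],"yaw":0,"jaw":0},
    {"delta_pos":[0,-0.6,0],"yaw":0,"jaw":0},
    {"delta_pos":[0,-0.8,0],"yaw":0,"jaw":0},
    {"delta_pos":[0,-1.0,0],"yaw":0,"jaw":0},
    {"delta_pos":[0,-1.3,0],"yaw":0,"jaw":0},
    {"delta_pos":[0,-1.8,0],"yaw":0,"jaw":0},
    {"delta_pos":[0,-2.0,0],"yaw":0,"jaw":0},
  ],
)

```text
clock: 9.15
eef_pos: [478.0, 3.5, 28.3]
tcp_rot: [3.141, -0.0, 0.136]
contact_force: [-0.9, 0.0, 0.2]
opening: 0.0
grasp_force: 0.0
```

>>> play_rows(
  steps=[
    {"delta_pos":[0,0,-3],"yaw":0,"jaw":0},
    {"delta_pos":[0,0,-7],"yaw":0,"jaw":0},
    {"delta_pos":[0,4,-9],"yaw":0,"jaw":0},
    {"delta_pos":[0,8,-9],"yaw":0,"jaw":0},
    {"delta_pos":[0,12,-9],"yaw":0,"jaw":0},
    {"delta_pos":[0,16,-9],"yaw":0,"jaw":0},
    {"delta_pos":[0,20,-9],"yaw":0,"jaw":0},
    {"delta_pos":[0,24,-9],"yaw":0,"jaw":0},
  ],
)

```text
clock: 9.95
eef_pos: [510.5, -236.3, 118.4]
tcp_rot: [3.141, -0.0, 0.136]
contact_force: [-0.1, -0.4, -0.6]
opening: 0.0
grasp_force: 0.0
```

```bash
python3 - <<'E'
from h import *
where()
p,_=vision.grab_frame("top"); save("b1.png",cv2.resize(p[120:220,280:470],None,fx=4,fy=4,interpolation=cv2.INTER_CUBIC))
a=p.astype(int); m=((a[:,:,2]-a[:,:,0])>40); m[:150]=0;m[190:]=0;m[:,:325]=0;m[:,400:]=0
v,u=np.nonzero(m); print(len(u)); 
if len(u): print("plunger",tomark(frame(),world("top",(u.mean(),v.mean()),z=57)))
E
```

```text
t 9.95 stage xy [  -3.84 -183.33] z 118.4 F -0.11 -0.39 -0.64
62
plunger [-0.8857613  -8.01625923]
```

View pics/b1.png

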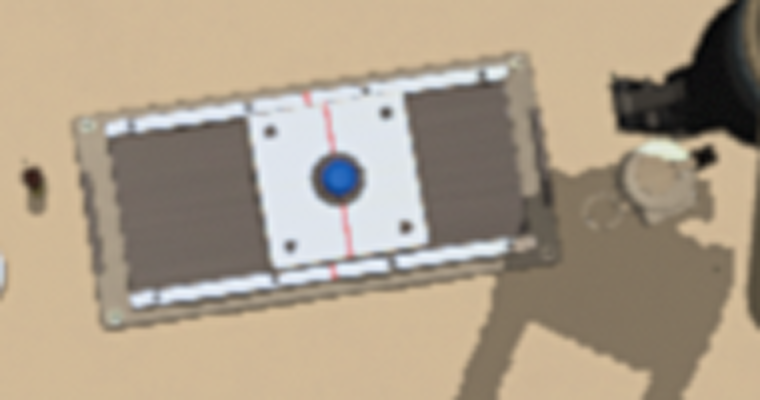

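The carrier's index line, crop px (325,105) to (350,255), stands about 9 mm to the -y side of the marks at (307,98) and (333,272). The view is clear from here, so I'll measure the line and plan the push back from -y.

```bash
cat >> h.py <<'E'
def look(n=2):
    for i in range(n):
        p,_=vision.grab_frame("top"); c,ex,L,na,nb=markframe(p); f=frame()
        q=tomark(f,redpts(p,(345,375,150,182),44)); k=np.polyfit(q[:,0],q[:,1],1)
        res=abs(q[:,1]-np.polyval(k,q[:,0])); q=q[res<2.0]
        k=np.polyfit(q[:,0],q[:,1],1); mk=tomark(f,c)
        print("line",len(q),"slope",k[0].round(3),"off",k[1].round(2),"std",q[:,1].std().round(2),"marks",na,nb,round(L,1),mk.round(2),"rel",(k[1]-mk[1]).round(2))
    return p
E
python3 - <<'E'
from h import *
look(3); where(); print(delta(0,-78,110),delta(0,-78,28))
E
```

```text
line 20 slope 0.018 off -9.11 std 0.53 marks 5 5 100.1 [-0.81 -3.03] rel -6.08
line 20 slope 0.018 off -9.11 std 0.53 marks 5 5 100.1 [-0.81 -3.02] rel -6.09
line 20 slope 0.018 off -9.11 std 0.53 marks 5 5 100.1 [-0.81 -3.02] rel -6.1
t 10.15 stage xy [  -4.06 -182.24] z 118.0 F -0.06 -0.28 0.39
(array([  0.35, -10.43,   0.81]), -0.006) (array([  0.35, -10.42,   9.01]), -0.006)
```

>>> play_rows(
  steps=[
    {"delta_pos":[0.4,-4,0],"yaw":-0.005,"jaw":0},
    {"delta_pos":[0.4,-8,0],"yaw":-0.005,"jaw":0},
    {"delta_pos":[0.4,-9.7,1],"yaw":-0.005,"jaw":0},
    {"delta_pos":[0.4,-9.7,4],"yaw":-0.005,"jaw":0},
    {"delta_pos":[0.4,-9.7,7],"yaw":-0.005,"jaw":0},
    {"delta_pos":[0.4,-9.7,8.5],"yaw":-0.005,"jaw":0},
    {"delta_pos":[0.4,-9.7,9.0],"yaw":-0.005,"jaw":0},
    {"delta_pos":[0.4,-9.7,9.0],"yaw":-0.005,"jaw":0},
  ],
)

```text
clock: 10.95
eef_pos: [500.6, -137.4, 27.7]
tcp_rot: [-3.141, 0.001, 0.142]
contact_force: [-0.4, -0.8, 0.2]
opening: -0.001
grasp_force: 0.0
```

>>> play_rows(
  steps=[
    {"delta_pos":[0,-0.3,0],"yaw":0,"jaw":0},
    {"delta_pos":[0,-0.6,0],"yaw":0,"jaw":0},
    {"delta_pos":[0,-0.9,0],"yaw":0,"jaw":0},
    {"delta_pos":[0,-1.2,0],"yaw":0,"jaw":0},
    {"delta_pos":[0,-1.4,0],"yaw":0,"jaw":0},
    {"delta_pos":[0,-1.6,0],"yaw":0,"jaw":0},
    {"delta_pos":[0,-1.8,0],"yaw":0,"jaw":0},
    {"delta_pos":[0,-1.9,0],"yaw":0,"jaw":0},
  ],
)

```text
clock: 11.75
eef_pos: [498.6, -119.1, 28.3]
tcp_rot: [3.141, -0.0, 0.141]
contact_force: [0.9, -0.7, 0.2]
opening: 0.001
grasp_force: 0.5
```

```bash
sed -i 's/(350,362,140,147)/(354,359,141,146)/;s/(357,369,184,191)/(360,366,186,190)/' h.py; python3 - <<'E'
from h import *
where()
E
```

```text
t 11.75 stage xy [  0.75 -65.67] z 28.3 F 0.81 -0.82 0.18
```

>>> play_rows(
  steps=[
    {"delta_pos":[0,-0.2,0],"yaw":0,"jaw":0},
    {"delta_pos":[0,-0.4,0],"yaw":0,"jaw":0},
    {"delta_pos":[0,-0.6,0],"yaw":0,"jaw":0},
    {"delta_pos":[0,-0.8,0],"yaw":0,"jaw":0},
    {"delta_pos":[0,-1.0,0],"yaw":0,"jaw":0},
    {"delta_pos":[0,-1.2,0],"yaw":0,"jaw":0},
    {"delta_pos":[0,-1.4,0],"yaw":0,"jaw":0},
    {"delta_pos":[0,-1.5,0],"yaw":0,"jaw":0},
  ],
)

```text
clock: 12.55
eef_pos: [496.6, -104.2, 28.3]
tcp_rot: [3.141, -0.0, 0.141]
contact_force: [0.6, -5.2, 1.1]
opening: -0.002
grasp_force: 2.2
```

```bash
python3 - <<'E'
from h import *
where()
E
```

```text
t 12.55 stage xy [  0.79 -50.61] z 28.3 F -0.12 -5.19 1.08
```

>>> play_rows(
  steps=[
    {"delta_pos":[0,0.2,0],"yaw":0,"jaw":0},
    {"delta_pos":[0,0.4,0],"yaw":0,"jaw":0},
    {"delta_pos":[0,0.6,0],"yaw":0,"jaw":0},
    {"delta_pos":[0,0.8,0],"yaw":0,"jaw":0},
    {"delta_pos":[0,1.0,0],"yaw":0,"jaw":0},
    {"delta_pos":[0,1.3,0],"yaw":0,"jaw":0},
    {"delta_pos":[0,1.8,0],"yaw":0,"jaw":0},
    {"delta_pos":[0,3.0,0],"yaw":0,"jaw":0},
  ],
)

```text
clock: 13.35
eef_pos: [500.4, -134.1, 28.2]
tcp_rot: [-3.141, 0.001, 0.142]
contact_force: [-0.5, -0.4, -0.6]
opening: -0.001
grasp_force: 0.0
```

>>> play_rows(
  steps=[
    {"delta_pos":[0,1,-2],"yaw":0,"jaw":0},
    {"delta_pos":[0,2,-6],"yaw":0,"jaw":0},
    {"delta_pos":[0,5,-9],"yaw":0,"jaw":0},
    {"delta_pos":[0,9,-9],"yaw":0,"jaw":0},
    {"delta_pos":[0,10,-9],"yaw":0,"jaw":0},
    {"delta_pos":[0,10,-9],"yaw":0,"jaw":0},
    {"delta_pos":[0,10,-9],"yaw":0,"jaw":0},
    {"delta_pos":[0,10,-9],"yaw":0,"jaw":0},
  ],
)

```text
clock: 14.15
eef_pos: [513.9, -232.0, 117.5]
tcp_rot: [-3.14, 0.002, 0.141]
contact_force: [-0.5, 0.6, -0.5]
opening: -0.004
grasp_force: 0.0
```

```bash
python3 - <<'E'
from h import *
where(); p=look(2); save("b2.png",cv2.resize(p[130:200,300:430],None,fx=6,fy=6,interpolation=cv2.INTER_CUBIC)); print(delta(0,-85,28))
E
```

```text
t 14.15 stage xy [ 1.7000e-01 -1.7955e+02] z 117.5 F -0.41 0.66 -0.5
line 20 slope 0.011 off -3.09 std 0.35 marks 4 4 103.1 [-0.64 -0.25] rel -2.84
line 20 slope 0.011 off -3.09 std 0.36 marks 4 4 103.1 [-0.64 -0.24] rel -2.85
(array([-0.03, -9.46,  8.99]), 0.002)
```

View pics/b2.png

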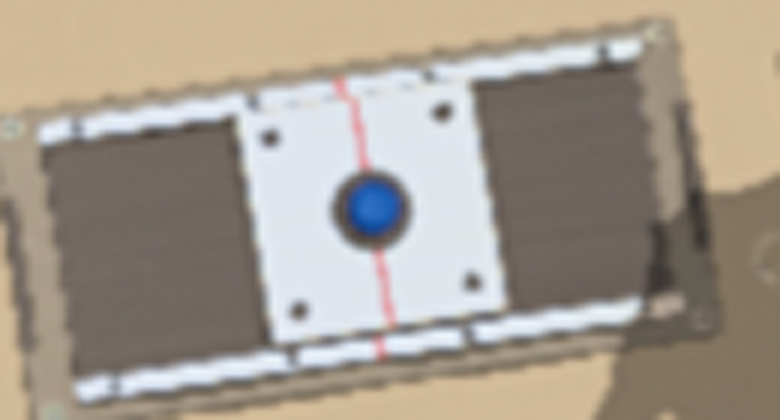

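The index line, crop px (352,100) to (390,325), now stands just -y of the marks at (340,85) and (381,350). Measured, it is about -2.9 mm off. The contact geometry from both sides agrees, so I'll push 2.9 mm further than last time.

>>> play_rows(
  steps=[
    {"delta_pos":[0,-4,0],"yaw":0,"jaw":0},
    {"delta_pos":[0,-8,0],"yaw":0,"jaw":0},
    {"delta_pos":[0,-9.5,1],"yaw":0,"jaw":0},
    {"delta_pos":[0,-9.5,4],"yaw":0,"jaw":0},
    {"delta_pos":[0,-9.5,7],"yaw":0,"jaw":0},
    {"delta_pos":[0,-9.5,8.5],"yaw":0,"jaw":0},
    {"delta_pos":[0,-9.5,8.95],"yaw":0,"jaw":0},
    {"delta_pos":[0,-9.5,8.95],"yaw":0,"jaw":0},
  ],
)

```text
clock: 15.05
eef_pos: [501.0, -138.7, 28.2]
tcp_rot: [-3.141, 0.001, 0.141]
contact_force: [0.9, 0.1, 0.2]
opening: -0.003
grasp_force: 0.0
```

>>> play_rows(
  steps=[
    {"delta_pos":[0,-0.3,0],"yaw":0,"jaw":0},
    {"delta_pos":[0,-0.6,0],"yaw":0,"jaw":0},
    {"delta_pos":[0,-0.9,0],"yaw":0,"jaw":0},
    {"delta_pos":[0,-1.2,0],"yaw":0,"jaw":0},
    {"delta_pos":[0,-1.5,0],"yaw":0,"jaw":0},
    {"delta_pos":[0,-1.8,0],"yaw":0,"jaw":0},
    {"delta_pos":[0,-2.0,0],"yaw":0,"jaw":0},
    {"delta_pos":[0,-2.1,0],"yaw":0,"jaw":0},
  ],
)

```text
clock: 15.85
eef_pos: [498.4, -118.0, 28.8]
tcp_rot: [-3.142, 0.0, 0.141]
contact_force: [-1.1, 0.2, 0.2]
opening: -0.002
grasp_force: 0.0
```

```bash
python3 - <<'E'
from h import *
where(); print(delta(0,-47.7,28))
E
```

```text
t 15.85 stage xy [  0.66 -64.5 ] z 28.8 F -1.08 0.37 0.16
(array([-0.06, -1.68,  0.08]), 0.001)
```

>>> play_rows(
  steps=[
    {"delta_pos":[0,-0.25,0.02],"yaw":0,"jaw":0},
    {"delta_pos":[0,-0.5,0.05],"yaw":0,"jaw":0},
    {"delta_pos":[0,-0.75,0.05],"yaw":0,"jaw":0},
    {"delta_pos":[0,-1.0,0.05],"yaw":0,"jaw":0},
    {"delta_pos":[0,-1.25,0.05],"yaw":0,"jaw":0},
    {"delta_pos":[0,-1.45,0.05],"yaw":0,"jaw":0},
    {"delta_pos":[0,-1.6,0.05],"yaw":0,"jaw":0},
    {"delta_pos":[0,-1.68,0.05],"yaw":0,"jaw":0},
  ],
)

```text
clock: 16.65
eef_pos: [496.2, -101.6, 28.3]
tcp_rot: [3.141, -0.0, 0.141]
contact_force: [0.3, -4.7, 0.6]
opening: 0.001
grasp_force: 2.1
```

```bash
python3 - <<'E'
from h import *
where()
E
```

```text
t 16.65 stage xy [  0.77 -47.92] z 28.3 F -0.34 -4.72 0.6
```

>>> play_rows(
  steps=[
    {"delta_pos":[0,0.2,0],"yaw":0,"jaw":0},
    {"delta_pos":[0,0.4,0],"yaw":0,"jaw":0},
    {"delta_pos":[0,0.6,0],"yaw":0,"jaw":0},
    {"delta_pos":[0,0.8,0],"yaw":0,"jaw":0},
    {"delta_pos":[0,1.0,0],"yaw":0,"jaw":0},
    {"delta_pos":[0,1.3,0],"yaw":0,"jaw":0},
    {"delta_pos":[0,1.8,0],"yaw":0,"jaw":0},
    {"delta_pos":[0,3.0,0],"yaw":0,"jaw":0},
  ],
)

```text
clock: 17.45
eef_pos: [500.1, -131.3, 28.2]
tcp_rot: [-3.141, 0.001, 0.142]
contact_force: [-0.2, -0.4, -0.4]
opening: -0.001
grasp_force: 0.0
```

>>> play_rows(
  steps=[
    {"delta_pos":[0,1,-2],"yaw":0,"jaw":0},
    {"delta_pos":[0,2,-6],"yaw":0,"jaw":0},
    {"delta_pos":[0,5,-9],"yaw":0,"jaw":0},
    {"delta_pos":[0,9,-9],"yaw":0,"jaw":0},
    {"delta_pos":[0,10,-9],"yaw":0,"jaw":0},
    {"delta_pos":[0,10,-9],"yaw":0,"jaw":0},
    {"delta_pos":[0,10,-9],"yaw":0,"jaw":0},
    {"delta_pos":[0,10,-9],"yaw":0,"jaw":0},
  ],
)

```text
clock: 18.25
eef_pos: [513.6, -229.2, 117.6]
tcp_rot: [-3.14, 0.001, 0.141]
contact_force: [-0.2, -0.5, -0.2]
opening: 0.002
grasp_force: 0.0
```

```bash
python3 - <<'E'
from h import *
where(); p=look(2); save("b3.png",cv2.resize(p[130:200,300:430],None,fx=6,fy=6,interpolation=cv2.INTER_CUBIC)); print(delta(0,0,90))
a=p.astype(int); m=((a[:,:,2]-a[:,:,0])>40); m[:150]=0;m[190:]=0;m[:,:325]=0;m[:,400:]=0
v,u=np.nonzero(m); print("plunger",len(u),tomark(frame(),world("top",(u.mean(),v.mean()),z=57)))
E
```

```text
t 18.25 stage xy [   0.2  -176.78] z 117.6 F -0.25 -0.47 -0.21
line 19 slope 0.012 off 0.18 std 0.39 marks 4 4 103.2 [-0.6   0.03] rel 0.15
line 19 slope 0.013 off 0.17 std 0.4 marks 4 4 103.2 [-0.6   0.03] rel 0.14
(array([ -0.02, -17.68,   2.8 ]), 0.002)
plunger 65 [-0.27367091  1.640267  ]
```

View pics/b3.png

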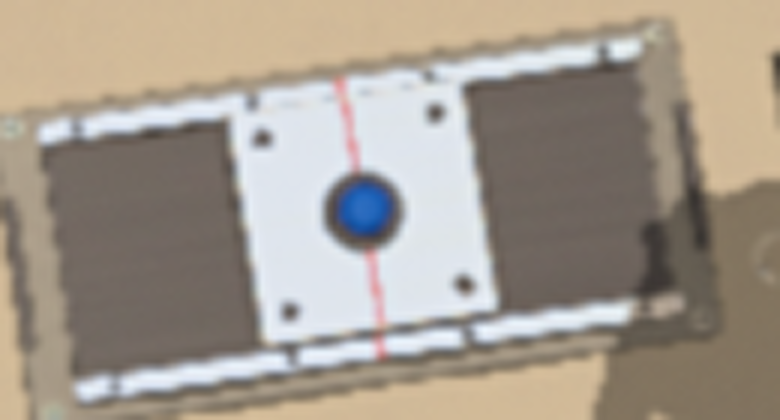

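The index line now runs through the marks, from crop px (345,100) to (383,335). Corrected for height, it measures +0.15 mm with the fingers away. Now for the plunger.

>>> play_rows(
  steps=[
    {"delta_pos":[0,-4,0],"yaw":0,"jaw":0},
    {"delta_pos":[0,-8,0],"yaw":0,"jaw":0},
    {"delta_pos":[0,-12,0],"yaw":0,"jaw":0},
    {"delta_pos":[-0.05,-15.5,0],"yaw":0,"jaw":0},
    {"delta_pos":[-0.05,-17.7,1],"yaw":0,"jaw":0},
    {"delta_pos":[-0.05,-17.7,3],"yaw":0,"jaw":0},
    {"delta_pos":[-0.05,-17.7,4.5],"yaw":0,"jaw":0},
    {"delta_pos":[-0.05,-17.7,4.9],"yaw":0,"jaw":0},
  ],
)

```text
clock: 19.15
eef_pos: [487.7, -54.1, 68.0]
tcp_rot: [-3.141, 0.002, 0.142]
contact_force: [-0.0, -0.2, 0.1]
opening: -0.002
grasp_force: 0.0
```

```bash
python3 - <<'E'
from h import *
vision.grab_frame("top");where(); print(delta(-.5,.3,58))
E
```

```text
t 19.2 stage xy [-0.82 -0.09] z 68.1 F -1.26 -0.58 -0.28
(array([ 0.03, -0.04,  1.01]), 0.002)
```

>>> play_rows(
  steps=[
    {"delta_pos":[0,0,0.3],"yaw":0,"jaw":0},
    {"delta_pos":[0,0,0.6],"yaw":0,"jaw":0},
    {"delta_pos":[0,0,0.8],"yaw":0,"jaw":0},
    {"delta_pos":[0,0,0.95],"yaw":0,"jaw":0},
    {"delta_pos":[0,0,1.05],"yaw":0,"jaw":0},
    {"delta_pos":[0,0,1.15],"yaw":0,"jaw":0},
    {"delta_pos":[0,0,1.25],"yaw":0,"jaw":0},
    {"delta_pos":[0,0,1.3],"yaw":0,"jaw":0},
  ],
)

```text
clock: 20.0
eef_pos: [489.1, -55.2, 56.5]
tcp_rot: [3.141, -0.0, 0.141]
contact_force: [-1.2, -0.3, 7.5]
opening: -0.0
grasp_force: 3.5
```

>>> play_rows(
  steps=[
    {"delta_pos":[0,0,0.03],"yaw":0,"jaw":0},
    {"delta_pos":[0,0,0.06],"yaw":0,"jaw":0},
    {"delta_pos":[0,0,0.09],"yaw":0,"jaw":0},
    {"delta_pos":[0,0,0.12],"yaw":0,"jaw":0},
    {"delta_pos":[0,0,0.15],"yaw":0,"jaw":0},
    {"delta_pos":[0,0,0.18],"yaw":0,"jaw":0},
    {"delta_pos":[0,0,0.2],"yaw":0,"jaw":0},
    {"delta_pos":[0,0,0.2],"yaw":0,"jaw":0},
  ],
)

```text
clock: 20.8
eef_pos: [489.1, -55.2, 54.7]
tcp_rot: [3.141, -0.0, 0.141]
contact_force: [-2.0, -0.1, 6.0]
opening: -0.002
grasp_force: 3.2
```

```bash
python3 - <<'E'
from h import *
where()
E
```

```text
t 20.8 stage xy [ 0.25 -1.03] z 54.7 F -2.01 0.22 6.03
```

>>> play_rows(
  steps=[
    {"delta_pos":[0,0,0.04],"yaw":0,"jaw":0},
    {"delta_pos":[0,0,0.08],"yaw":0,"jaw":0},
    {"delta_pos":[0,0,0.12],"yaw":0,"jaw":0},
    {"delta_pos":[0,0,0.16],"yaw":0,"jaw":0},
    {"delta_pos":[0,0,0.2],"yaw":0,"jaw":0},
    {"delta_pos":[0,0,0.24],"yaw":0,"jaw":0},
    {"delta_pos":[0,0,0.28],"yaw":0,"jaw":0},
    {"delta_pos":[0,0,0.3],"yaw":0,"jaw":0},
  ],
)

```text
clock: 21.6
eef_pos: [489.1, -55.2, 51.7]
tcp_rot: [3.142, -0.0, 0.141]
contact_force: [-1.6, -0.7, 7.4]
opening: 0.002
grasp_force: 3.5
```

>>> play_rows(
  steps=[
    {"delta_pos":[0,0,0.01],"yaw":0,"jaw":0},
    {"delta_pos":[0,0,0.02],"yaw":0,"jaw":0},
    {"delta_pos":[0,0,0.03],"yaw":0,"jaw":0},
    {"delta_pos":[0,0,0.04],"yaw":0,"jaw":0},
    {"delta_pos":[0,0,0.05],"yaw":0,"jaw":0},
    {"delta_pos":[0,0,0.05],"yaw":0,"jaw":0},
    {"delta_pos":[0,0,0.05],"yaw":0,"jaw":0},
    {"delta_pos":[0,0,0.05],"yaw":0,"jaw":0},
  ],
)

```text
clock: 22.4
eef_pos: [489.1, -55.2, 51.2]
tcp_rot: [3.141, -0.0, 0.141]
contact_force: [-1.8, 0.2, 7.4]
opening: 0.003
grasp_force: 3.3
```

```bash
python3 - <<'E'
from h import *
where()
E
```

```text
t 22.4 stage xy [ 0.23 -1.02] z 51.2 F -1.73 0.49 7.45
```

Still 7 N, so the stop isn't reached yet. I'll continue in small steps.

>>> play_rows(
  steps=[
    {"delta_pos":[0,0,0.005],"yaw":0,"jaw":0},
    {"delta_pos":[0,0,0.01],"yaw":0,"jaw":0},
    {"delta_pos":[0,0,0.015],"yaw":0,"jaw":0},
    {"delta_pos":[0,0,0.02],"yaw":0,"jaw":0},
    {"delta_pos":[0,0,0.025],"yaw":0,"jaw":0},
    {"delta_pos":[0,0,0.03],"yaw":0,"jaw":0},
    {"delta_pos":[0,0,0.03],"yaw":0,"jaw":0},
    {"delta_pos":[0,0,0.03],"yaw":0,"jaw":0},
  ],
)

```text
clock: 23.2
eef_pos: [489.1, -55.2, 50.9]
tcp_rot: [3.141, -0.0, 0.141]
contact_force: [-1.6, -0.3, 7.2]
opening: 0.0
grasp_force: 3.4
```

>>> play_rows(
  steps=[
    {"delta_pos":[0,0,0.005],"yaw":0,"jaw":0},
    {"delta_pos":[0,0,0.01],"yaw":0,"jaw":0},
    {"delta_pos":[0,0,0.015],"yaw":0,"jaw":0},
    {"delta_pos":[0,0,0.02],"yaw":0,"jaw":0},
    {"delta_pos":[0,0,0.02],"yaw":0,"jaw":0},
    {"delta_pos":[0,0,0.02],"yaw":0,"jaw":0},
    {"delta_pos":[0,0,0.02],"yaw":0,"jaw":0},
    {"delta_pos":[0,0,0.02],"yaw":0,"jaw":0},
  ],
)

```text
clock: 24.0
eef_pos: [489.1, -55.2, 50.7]
tcp_rot: [3.141, -0.0, 0.141]
contact_force: [-1.7, 0.4, 7.4]
opening: -0.002
grasp_force: 3.6
```

>>> play_rows(
  steps=[
    {"delta_pos":[0,0,0.005],"yaw":0,"jaw":0},
    {"delta_pos":[0,0,0.01],"yaw":0,"jaw":0},
    {"delta_pos":[0,0,0.015],"yaw":0,"jaw":0},
    {"delta_pos":[0,0,0.02],"yaw":0,"jaw":0},
    {"delta_pos":[0,0,0.02],"yaw":0,"jaw":0},
    {"delta_pos":[0,0,0.02],"yaw":0,"jaw":0},
    {"delta_pos":[0,0,0.02],"yaw":0,"jaw":0},
    {"delta_pos":[0,0,0.02],"yaw":0,"jaw":0},
  ],
)

```text
clock: 24.8
eef_pos: [489.1, -55.2, 50.7]
tcp_rot: [3.141, -0.0, 0.141]
contact_force: [-1.8, 0.5, 8.6]
opening: 0.0
grasp_force: 4.8
```

>>> play_rows(
  steps=[
    {"delta_pos":[0,0,0.005],"yaw":0,"jaw":0},
    {"delta_pos":[0,0,0.01],"yaw":0,"jaw":0},
    {"delta_pos":[0,0,0.015],"yaw":0,"jaw":0},
    {"delta_pos":[0,0,0.02],"yaw":0,"jaw":0},
    {"delta_pos":[0,0,0.02],"yaw":0,"jaw":0},
    {"delta_pos":[0,0,0.02],"yaw":0,"jaw":0},
    {"delta_pos":[0,0,0.02],"yaw":0,"jaw":0},
    {"delta_pos":[0,0,0.02],"yaw":0,"jaw":0},
  ],
)

```text
clock: 25.6
eef_pos: [489.1, -55.2, 50.7]
tcp_rot: [3.141, -0.0, 0.141]
contact_force: [-2.5, -0.2, 11.5]
opening: -0.0
grasp_force: 6.0
```

The force rises to 11.5 N while z stays at 50.7, so the plunger is home. I'll lift straight up, move away and check.

>>> play_rows(
  steps=[
    {"delta_pos":[0,0,-0.05],"yaw":0,"jaw":0},
    {"delta_pos":[0,0,-0.2],"yaw":0,"jaw":0},
    {"delta_pos":[0,0,-0.6],"yaw":0,"jaw":0},
    {"delta_pos":[0,0,-2],"yaw":0,"jaw":0},
    {"delta_pos":[0,0,-5],"yaw":0,"jaw":0},
    {"delta_pos":[0,4,-6.7],"yaw":0,"jaw":0},
    {"delta_pos":[0,8,-6.7],"yaw":0,"jaw":0},
    {"delta_pos":[0,12,-6.7],"yaw":0,"jaw":0},
  ],
)

```text
clock: 26.4
eef_pos: [506.5, -175.3, 118.0]
tcp_rot: [3.141, -0.002, 0.142]
contact_force: [0.0, 0.3, -0.0]
opening: -0.001
grasp_force: 0.0
```

>>> play_rows(
  steps=[
    {"delta_pos":[0,3,0],"yaw":0,"jaw":0},
    {"delta_pos":[0,6,0],"yaw":0,"jaw":0},
    {"delta_pos":[0,6,0],"yaw":0,"jaw":0},
    {"delta_pos":[0,6,0],"yaw":0,"jaw":0},
    {"delta_pos":[0,6,0],"yaw":0,"jaw":0},
    {"delta_pos":[0,6,0],"yaw":0,"jaw":0},
    {"delta_pos":[0,6,0],"yaw":0,"jaw":0},
    {"delta_pos":[0,6,0],"yaw":0,"jaw":0},
  ],
)

```text
clock: 27.2
eef_pos: [514.3, -232.7, 117.0]
tcp_rot: [-3.142, 0.0, 0.142]
contact_force: [-0.3, -0.2, -0.3]
opening: 0.003
grasp_force: 0.0
```

```bash
python3 - <<'E'
from h import *
where(); p=look(2)
p,d=vision.grab_frame("top")
a=p.astype(int); m=((a[:,:,2]-a[:,:,0])>40); m[:150]=0;m[190:]=0;m[:,:325]=0;m[:,400:]=0
v,u=np.nonzero(m); u0,v0=int(round(u.mean())),int(round(v.mean())); z=lambda q: np.median([world("top",(u0+i,v0+j),depth=q[v0+j,u0+i])[2] for i in(-1,0,1) for j in (-1,0,1)])
d0=np.load("top0.npy"); print("plunger",tomark(frame(),world("top",(u.mean(),v.mean()),z=51)),"z",z(d), "before", np.median([world("top",(342+i,168+j),depth=d0[168+j,342+i])[2] for i in(-1,0,1) for j in (-1,0,1)]))
E
```

```text
t 27.2 stage xy [   0.44 -180.34] z 117.0 F -0.34 -0.15 -0.29
line 19 slope 0.013 off 0.18 std 0.4 marks 4 4 103.2 [-0.6   0.03] rel 0.15
line 19 slope 0.012 off 0.16 std 0.39 marks 4 4 103.2 [-0.6   0.02] rel 0.14
plunger [-0.14400445  1.30801396] z 50.628106054396994 before 56.38842669272344
```

The plunger is down 5.8 mm or more, the carrier hasn't moved, and the arm is clear of everything.

```bash
python3 -c "
from rig import r
print(r.sign_off())"
```

```text
the job is handed in; nothing more can be done
None
```

The job is handed in: the carrier's index line measures about 0.15 mm from the mark with the fingers clear, the lock plunger is home against its stop, and I kept clear of the vial, counter and tin (not re-measured at the end); the hand-in returned no verdict.

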